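# Switch the joiner's dust extraction from the narrow branch to the wide one

### The job

Switch the bench dust extraction over from the narrow branch to the wide one: pull the slide knob of the gate with the widest pipe collar all the way out to its stop, and only after that push the knob of the gate with the narrowest collar fully home. Leave the gate with the middle-sized collar as it is, pulled out.

Things in the scene. Friction and masses are not known exactly. Their poses are not given: they have to be found in the camera images.
- manifold: Fixed grey suction box, 130 x 400 x 50 mm (x, y, z), with 3 slide gates on top, 130 mm apart in any order; pipe collars reach 112 mm above the bench. Origin: centre of its underside, on the bench, z up. -x points out of its front: every gate pulls out that way, 60 mm. A knob's centre has x = -110 mm in this frame when home (45 mm before the box's front), -170 mm fully out.
- wide_knob (a point): Centre of the knob of the gate with the widest collar (64 mm): upright round dark wood, diameter 40, 36 mm high, centre 79 mm above the bench; axes as the box's. Starts home, within 4 mm. Each gate has an over-centre spring: up to 6 N (plus 1 N friction) resists leaving an end; past mid-travel it drives the gate to the other end and holds it there.
- narrow_knob (a point): Centre of the knob of the gate with the narrowest collar (32 mm): upright flat dark wood paddle, 34 mm long in the box's x, 14 mm thick in its y, 36 mm high, centre 79 mm above the bench; axes as the box's. Starts within 4 mm of fully out. Every knob stands on a tongue 16 mm wide whose top is 61 mm above the bench; the sides are free for fingers.
- mid_knob (a point): Centre of the knob of the gate with the middle-sized collar (48 mm): upright square dark wood block, 28 x 28 mm, 36 mm high, centre 79 mm above the bench; axes as the box's. Starts within 4 mm of fully out and is to stay so. Loose things lying below the knobs are under 40 mm high.

How it is judged (in metres and radians):
On the way, in this order (a step that is already met when the one before it is completed fails the run):
1. the wide gate's knob is pulled fully out (within 10 mm) while the narrow gate is still out (x of wide_knob in the frame of manifold below -0.16 m and x of narrow_knob in the frame of manifold below -0.155 m), for 0.2 s.
2. the narrow gate's knob is pushed home (within 10 mm) (x of narrow_knob in the frame of manifold above -0.12 m), for 0.2 s.
At the end, for the whole second after the job is handed in: The wide gate's knob is within 10 mm of fully out, the narrow gate's knob within 10 mm of fully home, and the middle gate's knob within 15 mm of fully out (x of wide_knob in the frame of manifold below -0.16 m and x of narrow_knob in the frame of manifold above -0.12 m and x of mid_knob in the frame of manifold below -0.155 m); the robot touches nothing.
It fails at once if the middle gate is slid more than 15 mm from where it stood (distance of mid_knob from where it was at the start of the episode above 0.015 m).
It also fails if it takes over 40 s, if anything falls off the work surface, if the arm or the gripper's body presses on something with over 40 N, if the wrist force passes 120 N, or if a joint passes its speed limit or range.

### The arm

A 6-joint arm with a two-finger parallel gripper is mounted at the origin on the work surface. World frame = base frame: x ahead of the robot, y to its left, z up, the work surface at z = 0. Lengths are in m, angles in degrees, forces in N, time in s.
With the tool pointing down it reaches from about 0.3 to 0.75 m from the base axis. Payload 8.5 kg.
Tool frame: the origin (TCP) lies on the centre line of the jaws, within the pads' length; the fingertips stand 17 mm ahead of it and the grasp point (between the pads) lies 2 mm behind it (env.tip_extent is the distance from the TCP to the fingertips, in m); z points along the fingers, y is the direction in which the jaws open and shut (so a half turn about z gives the same grasp; the last joint's range is limited). The gripper opens to 85 mm and grips with 20 to 120 N. Pads are 22 mm wide; open, the fingers measure 114 mm over their backs; the gripper's body (76 mm by 85 mm) begins 54 mm behind the grasp point. The pads swing forward as they close: fully open they stand 13 mm farther back than shut.
Start: joints at [-76.965, 21.807, 74.336, -0, 83.858, -12.336], TCP at [0.236, -0.497, 0.248] pointing down, gripper open.
Joint ranges: [-178.18, 178.18], [-50.72, 133.34], [12.68, 142.11], [-81.47, 261.47], [9.98, 163.14], [-165.26, 165.26]. Speed limits (degrees/s): [136.94, 136.94, 180, 180, 180, 180].

### API

Orientations are given as a 3x3 rotation matrix whose columns are the frame's x, y, z axes.
In Python, from rig import telemetry, get_image, camera_params, close_job, env gives the robot as it stands.
- The arm moves only by the tool apply_moves, never from a script. Its argument "motion" is a list of rows, each an object of numbers: "tx", "ty", "tz": the shift along the tool's x, y, z in cm; "turn": the turn about the tool's z in degrees; "jaw": the gripper's target within -1 to 1 (fully open at 1, half-way at 0, shut at -1). In form: [{"tx": .., "ty": .., "tz": .., "turn": .., "jaw": ..}, ...]. A call has 1 to 5 rows; each row is the pose to reach, as a shift and turn from the pose measured when the call began, along the tool's axes at that moment; what a row does not reach only later rows make up. A row lasts 1/12 s, in which the tool goes at most 41.7 mm and 7.16 degrees, less where a joint would pass 70% of its speed; a pose out of reach is approached as far as the arm can. A call with a gripper value outside its range is refused whole. The fingers move at their own pace and stop on an object; "squeeze" is the grip in N (left out, the last holds). Time passes only in rows, so rows that repeat a pose let the fingers close. It gives the time, the measured TCP pose, the force and the opening at its end, in the units of the state.
- telemetry.observe(): the state, without advancing time (a new reading comes with each control period).
- get_image(name): name is "scene" or "top" or "wrist"; returns (picture, depth): 420x560x3 uint8, red, green, blue; 420x560 float32, m along the optical axis (not along the pixel's ray), 0 where there is no reading.
- camera_params(name): a dict with "fx", "fy", "cx", "cy" (pixels), "D" ([k1, k2, p1, p2, k3] as OpenCV has them; the pictures are not rectified), "rvec" (rotation vector, rad) and "tvec" (3), from world to camera coordinates, as OpenCV has them. Camera axes: x right, y down, z forward; pixel columns grow to the right and rows downward; lengths in m; the calibration is good to about 2 mm. A picture is of the moment at which its call begins: read the wrist's pose just before it. camera_params takes no time and is no camera call; for the wrist camera it gives the pose at the moment of the call.
- close_job(): hands the job in, once; it reports no verdict.
The state is a dict: "time_s": time; "q": joint angles; "qvel": joint speeds; "joint_efforts": joint torques, N m; "position": TCP position; "tool_rot": TCP orientation; "ft_force": force on the tool from outside, world axes, zero at the start; "wrist_torque": the same for the moment, N m; "grip_width": finger opening in m.
Only numpy, scipy, OpenCV 4.12 (cv2) and the standard library are available. Lean on these libraries where they do the work, as an engineer would, in place of code of your own. Each camera call takes 0.05 s, during which the arm holds its last target. There are 200 camera calls.

## Working session

There is one attempt and no reset: what is moved stays moved. The work goes in short steps, Python scripts to look and compute and a tool call to move; the robot and the scene stay as the last step left them, time stands still between calls to the robot, and variables do not carry over. Pictures are saved under pics/ and viewed, about 8 in all and at most 12, crops included, and the job is handed in when it is done.

Besides the shell and the picture viewer there is one more tool, called after "Request:" as name(argument=value, ...) on one line, values as JSON. apply_moves: Moves the arm, as the interface text tells. Its arguments: {"type":"object","properties":{"motion":{"type":"array"},"squeeze":{"type":"number"}},"required":["motion"]}

```bash
ls; mkdir -p pics
cat > h.py <<'E'
import numpy as np, cv2
from rig import telemetry, get_image, camera_params, close_job, env
def save(name,fn):
    p,d=get_image(name); cv2.imwrite(f'pics/{fn}.png',p[:,:,::-1]); np.savez(f'pics/{fn}.npz',p=p,d=d); return p,d
def cam(c):
    K=np.array([[c['fx'],0,c['cx']],[0,c['fy'],c['cy']],[0,0,1.]]); R=cv2.Rodrigues(np.array(c['rvec'],float))[0]
    return K,np.array(c['D'],float),R,np.array(c['tvec'],float).ravel()
def onplane(c,uv,z):
    K,D,R,t=cam(c); n=cv2.undistortPoints(np.array(uv,float).reshape(-1,1,2),K,D).reshape(-1,2)
    r=np.c_[n,np.ones(len(n))]@R; o=-R.T@t; return o+r*((z-o[2])/r[:,2])[:,None]
def cloud(c,d):
    K,D,R,t=cam(c); v,u=np.mgrid[:d.shape[0],:d.shape[1]]
    n=cv2.undistortPoints(np.c_[u.ravel(),v.ravel()].astype(float).reshape(-1,1,2),K,D).reshape(-1,2)
    X=np.c_[n,np.ones(len(n))]*d.reshape(-1,1); return ((X-t)@R).reshape(*d.shape,3)
E
python3 - <<'E'
from h import *
for n in ('top','scene'):
    save(n,n+'0'); 
a=cv2.imread('pics/top0.png');b=cv2.imread('pics/scene0.png')
c=cv2.resize(np.hstack([a,b]),None,fx=.71,fy=.71)
s=telemetry.observe();print(s['time_s'],s['position'],s['tool_rot'],s['grip_width'])
E
```

```text
pics
0.1 [ 0.23560532 -0.49672091  0.24776287] [[ 9.03545870e-01  4.28491272e-01 -2.99853031e-04]
 [ 4.28491283e-01 -9.03544987e-01  1.29491639e-03]
 [ 2.83929667e-04 -1.29850076e-03 -9.99999117e-01]] 0.08524404673679517
```

View pics/top0.png

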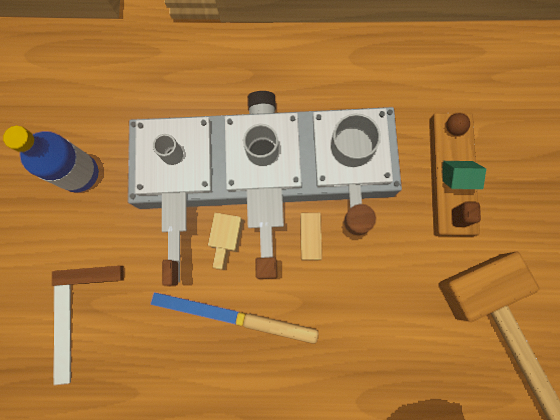

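View pics/scene0.png

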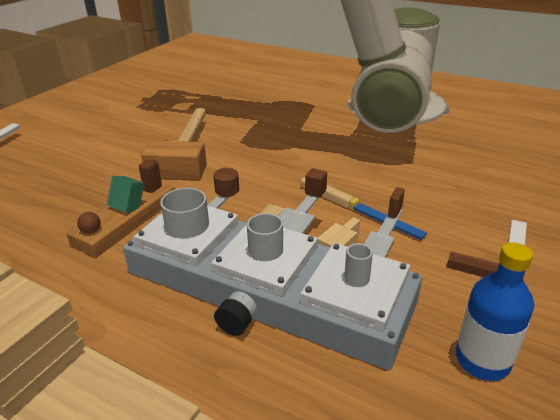

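The top view shows the narrow paddle at (169,272), the mid block at (266,267) and the wide round knob at (360,219). The matching collars are at (168,150), (262,145) and (355,140). The saw lies in front of the knobs. Next I measure the knobs using dark-wood masks and depth.

Run:
```python
from h import *
c=camera_params('top');z=np.load('pics/top0.npz');P=cloud(c,z['d']);p=z['p']
hsv=cv2.cvtColor(p,cv2.COLOR_RGB2HSV)
for n,(u,v) in dict(narrow=(169,272),mid=(266,267),wide=(360,219)).items():
    w=P[v-25:v+25,u-25:u+25].reshape(-1,3); h=hsv[v-25:v+25,u-25:u+25].reshape(-1,3)
    k=(w[:,2]>.09)&(w[:,2]<.105); q=w[k]
    print(n,k.sum(),q.mean(0).round(4),q.min(0).round(4),q.max(0).round(4), cv2.minAreaRect(q[:,:2].astype(np.float32)*1000))
# collar rims and box
k=(P[...,2]>.105)&(P[...,2]<.118); 
nl,l,st,ce=cv2.connectedComponentsWithStats(k.astype(np.uint8))
for i in range(1,nl):
    if st[i,4]>40: 
        q=P[l==i]; print('rim',st[i],cv2.minEnclosingCircle(q[:,:2].astype(np.float32)*1000))
r=np.zeros(k.shape,bool); r[95:215,115:410]=1
k=r&(P[...,2]>.045)&(P[...,2]<.075); q=P[k]
print('box',cv2.minAreaRect(q[:,:2].astype(np.float32)*1000),np.percentile(q[:,2],[5,50,95]))
print({n:np.median(P[v-4:v+4,u-4:u+4,2]).round(3) for n,(u,v) in dict(bl=(225,230),bl2=(311,235),saw=(200,308),tray=(440,170),green=(463,175),tongue=(173,240)).items()})
```

```text
narrow 300 [0.5278 0.1701 0.0971] [0.5117 0.1634 0.09  ] [0.5443 0.1783 0.1009] ((528.0350952148438, 170.77703857421875), (32.953224182128906, 14.032432556152344), 2.634516477584839)
mid 450 [0.5356 0.0418 0.0978] [0.5215 0.0278 0.0905] [0.5503 0.0559 0.1013] ((535.8729858398438, 41.96321105957031), (27.52106475830078, 28.092647552490234), 4.366030693054199)
wide 715 [ 0.602  -0.0843  0.0975] [ 0.583  -0.1054  0.09  ] [ 0.6228 -0.0646  0.1008] ((602.5467529296875, -84.86631774902344), (40.179595947265625, 39.54326248168945), 59.87562942504883)
rim [332 113  49  47 474] ((712.001953125, -78.84268951416016), 32.41212844848633)
rim [243 123  35  36 329] ((705.125732421875, 50.98152542114258), 23.944679260253906)
rim [ 21 131  47  45 638] ((686.5626831054688, 342.2945556640625), 31.547441482543945)
rim [153 134  25  24 237] ((697.869873046875, 180.26051330566406), 16.006303787231445)
box ((706.513427734375, 50.19142150878906), (188.5401153564453, 404.35894775390625), 0.9242120981216431) [0.05004114 0.06726861 0.07021359]
{'bl': np.float64(0.037), 'bl2': np.float64(0.025), 'saw': np.float64(0.011), 'tray': np.float64(0.03), 'green': np.float64(0.076), 'tongue': np.float64(0.063)}
```

Everything fits the spec: the collar pitch is 130 mm and the box yaw about 3.1°. The wide knob is at x=-110 (home), and the narrow and mid knobs at about -170 (out). Now I approach above the wide knob.

Request:
apply_moves(motion=[{"tx":50.8,"ty":-21.5,"tz":6,"turn":22.3,"jaw":1},{"tx":50.8,"ty":-21.5,"tz":6,"turn":22.3,"jaw":1},{"tx":50.8,"ty":-21.5,"tz":6,"turn":22.3,"jaw":1},{"tx":50.8,"ty":-21.5,"tz":6,"turn":22.3,"jaw":1},{"tx":50.8,"ty":-21.5,"tz":6,"turn":22.3,"jaw":1}], squeeze=80)

```text
time_s: 0.52
position: [0.3695, -0.3461, 0.2261]
tool_rot: [[0.999, 0.051, -0.001], [0.051, -0.999, 0.002], [-0.0, -0.002, -1.0]]
ft_force: [0.4, -0.7, 0.6]
grip_width: 0.0853
```

```bash
cat >> h.py <<'E'
def go(x,y,z,yaw=3.1):
    s=telemetry.observe(); R=np.array(s['tool_rot']); d=R.T@(np.array([x,y,z])-s['position'])
    a=np.degrees(np.arctan2(R[1,0],R[0,0]))
    print('t',round(s['time_s'],2),'pos',np.round(s['position'],4),'yaw',a.round(2),'F',np.round(s['ft_force'],1),'w',round(s['grip_width'],4)); print('tx,ty,tz cm',(d*100).round(2),'turn',(a-yaw).round(2))
E
python3 -c "
from h import *
go(.6023,-.0846,.19)"
```

```text
t 0.52 pos [ 0.3695 -0.3461  0.2261] yaw 2.9 F [ 0.4 -0.7  0.6] w 0.0853
tx,ty,tz cm [ 24.57 -24.93   3.64] turn -0.2
```

Request:
apply_moves(motion=[{"tx":24.6,"ty":-24.9,"tz":3.6,"turn":-0.2,"jaw":1},{"tx":24.6,"ty":-24.9,"tz":3.6,"turn":-0.2,"jaw":1},{"tx":24.6,"ty":-24.9,"tz":3.6,"turn":-0.2,"jaw":1},{"tx":24.6,"ty":-24.9,"tz":3.6,"turn":-0.2,"jaw":1},{"tx":24.6,"ty":-24.9,"tz":3.6,"turn":-0.2,"jaw":1}])

```text
time_s: 0.93
position: [0.5075, -0.1909, 0.2049]
tool_rot: [[0.999, 0.054, -0.001], [0.054, -0.999, 0.002], [-0.001, -0.002, -1.0]]
ft_force: [1.6, -0.9, 0.2]
grip_width: 0.0857
```

```bash
python3 -c "
from h import *
go(.6023,-.0846,.17)"
```

```text
t 0.93 pos [ 0.5075 -0.1909  0.2049] yaw 3.1 F [ 1.6 -0.9  0.2] w 0.0857
tx,ty,tz cm [ 10.04 -10.09   3.5 ] turn -0.0
```

Request:
apply_moves(motion=[{"tx":10.0,"ty":-10.1,"tz":3.5,"turn":0,"jaw":1},{"tx":10.0,"ty":-10.1,"tz":3.5,"turn":0,"jaw":1},{"tx":10.0,"ty":-10.1,"tz":3.5,"turn":0,"jaw":1},{"tx":10.0,"ty":-10.1,"tz":3.5,"turn":0,"jaw":1},{"tx":10.0,"ty":-10.1,"tz":3.5,"turn":0,"jaw":1}])

```text
time_s: 1.35
position: [0.6033, -0.0806, 0.1678]
tool_rot: [[0.998, 0.059, -0.003], [0.059, -0.998, 0.004], [-0.003, -0.004, -1.0]]
ft_force: [-1.2, -0.4, -0.0]
grip_width: 0.0856
```

```bash
python3 -c "
from h import *
go(.6023,-.0846,.08)
c=camera_params('wrist');p,d=save('wrist','w1');P=cloud(c,d)
k=(P[...,2]>.09)&(P[...,2]<.106)
n,l,st,ce=cv2.connectedComponentsWithStats(k.astype(np.uint8))
for i in range(1,n):
  if st[i,4]>200: print(st[i],cv2.minEnclosingCircle(P[l==i][:,:2].astype(np.float32)*1000))
"
```

```text
t 1.35 pos [ 0.6033 -0.0806  0.1678] yaw 3.36 F [-1.2 -0.4 -0. ] w 0.0856
tx,ty,tz cm [-0.1   0.42  8.77] turn 0.26
[  37    0   51   86 1510] ((701.8240966796875, 45.03589630126953), 22.486900329589844)
[230   0  28  88 341] ((707.8792724609375, -57.75583267211914), 20.726194381713867)
[305   0  46  96 482] ((707.8843994140625, -93.98469543457031), 23.527219772338867)
[  0  45  31  33 359] ((691.918212890625, 63.020751953125), 11.37215518951416)
[ 256  203   65   62 3034] ((602.6002807617188, -84.04046630859375), 20.258686065673828)
[  68  296   50   41 1752] ((536.1653442382812, 42.54212951660156), 18.423288345336914)
```

View pics/w1.png

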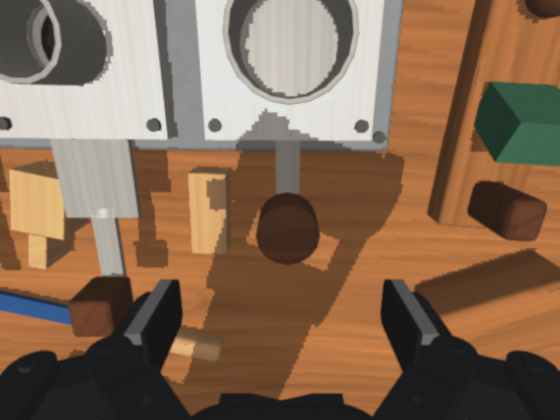

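The wrist view confirms the wide knob: centre pixel (288,228), world (0.6026, -0.084), with clear sides. Now I descend around it.

Request:
apply_moves(motion=[{"tx":-0.1,"ty":0.4,"tz":2,"turn":0.3,"jaw":1},{"tx":-0.1,"ty":0.4,"tz":5,"turn":0.3,"jaw":1},{"tx":-0.1,"ty":0.4,"tz":8,"turn":0.3,"jaw":0.6},{"tx":-0.1,"ty":0.4,"tz":8.8,"turn":0.3,"jaw":0.2},{"tx":-0.1,"ty":0.4,"tz":8.8,"turn":0.3,"jaw":-0.2}], squeeze=80)

```text
time_s: 1.82
position: [0.6, -0.0869, 0.0789]
tool_rot: [[0.999, 0.051, -0.007], [0.051, -0.999, 0.004], [-0.007, -0.005, -1.0]]
ft_force: [0.2, 0.1, 0.0]
grip_width: 0.0517
```

```bash
python3 -c "
from h import *
go(.6023,-.0843,.08)"
```

```text
t 1.82 pos [ 0.6    -0.0869  0.0789] yaw 2.93 F [0.2 0.1 0. ] w 0.0517
tx,ty,tz cm [ 0.24 -0.25 -0.11] turn -0.17
```

Request:
apply_moves(motion=[{"tx":0.2,"ty":-0.3,"tz":0,"turn":-0.2,"jaw":-0.2},{"tx":0.2,"ty":-0.3,"tz":0,"turn":-0.2,"jaw":-1},{"tx":0.2,"ty":-0.3,"tz":0,"turn":-0.2,"jaw":-1},{"tx":0.2,"ty":-0.3,"tz":0,"turn":-0.2,"jaw":-1},{"tx":0.2,"ty":-0.3,"tz":0,"turn":-0.2,"jaw":-1}], squeeze=80)

```text
time_s: 2.23
position: [0.6018, -0.0843, 0.0808]
tool_rot: [[0.999, 0.054, -0.007], [0.054, -0.999, 0.003], [-0.006, -0.004, -1.0]]
ft_force: [-4.4, -2.0, 2.0]
grip_width: 0.0378
```

```bash
python3 -c "
from h import *
go(.5424,-.0879,.08)"
```

```text
t 2.23 pos [ 0.6018 -0.0843  0.0808] yaw 3.11 F [-4.4 -2.   2. ] w 0.0378
tx,ty,tz cm [-5.95  0.04  0.12] turn 0.01
```

Gripped. Now I pull straight out.

Request:
apply_moves(motion=[{"tx":-1.2,"ty":0,"tz":0,"turn":0,"jaw":-1},{"tx":-2.4,"ty":0,"tz":0,"turn":0,"jaw":-1},{"tx":-3.6,"ty":0,"tz":0,"turn":0,"jaw":-1},{"tx":-4.8,"ty":0,"tz":0,"turn":0,"jaw":-1},{"tx":-5.8,"ty":0,"tz":0,"turn":0,"jaw":-1}])

```text
time_s: 2.65
position: [0.5425, -0.0876, 0.081]
tool_rot: [[0.998, 0.054, -0.009], [0.054, -0.999, 0.003], [-0.009, -0.004, -1.0]]
ft_force: [0.8, -2.3, -15.1]
grip_width: 0.038
```

```bash
python3 -c "
from h import *
go(.5424,-.0879,.08)
p,d=get_image('top');P=cloud(camera_params('top'),d)[190:300,300:420]
k=(P[...,2]>.09)&(P[...,2]<.105);print(k.sum())"
```

```text
t 2.65 pos [ 0.5425 -0.0876  0.081 ] yaw 3.1 F [  0.8  -2.3 -15.1] w 0.038
tx,ty,tz cm [-0.01  0.03  0.1 ] turn 0.0
0
```

Request:
apply_moves(motion=[{"tx":-0.1,"ty":0,"tz":0,"turn":0,"jaw":-1},{"tx":-0.1,"ty":0,"tz":0,"turn":0,"jaw":-1},{"tx":0,"ty":0,"tz":0,"turn":0,"jaw":0},{"tx":0,"ty":0,"tz":0,"turn":0,"jaw":0.2},{"tx":0,"ty":0,"tz":0,"turn":0,"jaw":0.4}])

```text
time_s: 3.12
position: [0.5432, -0.0878, 0.0825]
tool_rot: [[0.999, 0.054, -0.005], [0.054, -0.999, 0.002], [-0.004, -0.003, -1.0]]
ft_force: [1.2, 0.6, 0.3]
grip_width: 0.0595
```

Request:
apply_moves(motion=[{"tx":0,"ty":0,"tz":-2,"turn":0,"jaw":0.5},{"tx":0,"ty":0,"tz":-5,"turn":0,"jaw":0.5},{"tx":0,"ty":0,"tz":-8,"turn":0,"jaw":0.5},{"tx":0,"ty":0,"tz":-10,"turn":0,"jaw":0.5},{"tx":0,"ty":0,"tz":-10,"turn":0,"jaw":0.5}])

```text
time_s: 3.53
position: [0.5455, -0.0886, 0.1879]
tool_rot: [[0.999, 0.054, 0.005], [0.054, -0.999, -0.001], [0.005, 0.002, -1.0]]
ft_force: [0.5, -0.2, 1.3]
grip_width: 0.0637
```

```bash
cat > chk.py <<'E'
from h import *
import sys
def chk(n):
    c=camera_params(n);p,d=save(n,sys.argv[1]+n);P=cloud(c,d)
    k=(P[...,2]>.09)&(P[...,2]<.106)&(P[...,0]<.64)&(P[...,0]>.5)&(abs(P[...,1]-.04)<.2)
    m,l,st,ce=cv2.connectedComponentsWithStats(k.astype(np.uint8))
    for i in range(1,m):
        if st[i,4]>150:
            q=P[l==i][:,:2]; e=np.array(cv2.minAreaRect(q.astype(np.float32)*1000)[0])/1000
            b=e-np.array([.7051,.0507]); a=np.radians(3.1)
            print(n,st[i],e.round(4),'box frame',np.round([b[0]*np.cos(a)+b[1]*np.sin(a),-b[0]*np.sin(a)+b[1]*np.cos(a)],4))
for n in sys.argv[2:]: chk(n)
E
python3 chk.py a top wrist; python3 -c "
from h import *
go(.5278,.1706,.18)"
```

```text
top [255 256  22  23 451] [0.5359 0.042 ] box frame [-0.1694  0.0004]
top [162 260  12  26 302] [0.528  0.1709] box frame [-0.1704  0.1296]
wrist [ 251  197   60   57 2629] [ 0.5429 -0.0872] box frame [-0.1694 -0.1289]
wrist [  58  205   52   43 1915] [0.536  0.0424] box frame [-0.1693  0.0009]
t 3.63 pos [ 0.5439 -0.0881  0.1836] yaw 3.1 F [-1.   0.3  0. ] w 0.0642
tx,ty,tz cm [ -0.21 -25.92   0.4 ] turn 0.0
```

The wide knob reads x=-0.169 (out), mid -0.169 and narrow -0.170. Now I go over to the narrow paddle.

Request:
apply_moves(motion=[{"tx":-0.2,"ty":-25.9,"tz":0,"turn":0,"jaw":0.5},{"tx":-0.2,"ty":-25.9,"tz":0,"turn":0,"jaw":0.5},{"tx":-0.2,"ty":-25.9,"tz":0,"turn":0,"jaw":0.5},{"tx":-0.2,"ty":-25.9,"tz":0,"turn":0,"jaw":0.5},{"tx":-0.2,"ty":-25.9,"tz":0,"turn":0,"jaw":0.5}])

```text
time_s: 4.05
position: [0.5302, 0.1217, 0.1828]
tool_rot: [[0.999, 0.054, -0.004], [0.054, -0.999, 0.001], [-0.004, -0.001, -1.0]]
ft_force: [1.1, 0.4, 0.0]
grip_width: 0.0637
```

```bash
python3 -c "
from h import *
go(.528,.1708,.17)"
```

```text
t 4.05 pos [0.5302 0.1217 0.1828] yaw 3.07 F [1.1 0.4 0. ] w 0.0637
tx,ty,tz cm [ 0.05 -4.91  1.29] turn -0.03
```

Request:
apply_moves(motion=[{"tx":0,"ty":-4.9,"tz":0,"turn":0,"jaw":0.5},{"tx":0,"ty":-4.9,"tz":0,"turn":0,"jaw":0.5},{"tx":0,"ty":-4.9,"tz":0,"turn":0,"jaw":0.5},{"tx":0,"ty":-4.9,"tz":0,"turn":0,"jaw":0.5}])

```text
time_s: 4.38
position: [0.5273, 0.1705, 0.1821]
tool_rot: [[0.998, 0.055, -0.005], [0.055, -0.999, 0.001], [-0.005, -0.001, -1.0]]
ft_force: [0.4, 0.2, 0.3]
grip_width: 0.0642
```

```bash
python3 chk.py b wrist; python3 -c "
from h import *
go(.528,.1708,.0825)"
```

```text
wrist [ 269  197   22   50 1057] [0.5292 0.1724] box frame [-0.169  0.131]
wrist [ 452  201   54   43 1943] [0.5359 0.0436] box frame [-0.1694  0.002 ]
t 4.43 pos [0.5275 0.1697 0.1822] yaw 3.05 F [ 0.1 -0.4  0.7] w 0.064
tx,ty,tz cm [ 0.1  -0.09  9.97] turn -0.05
```

Request:
apply_moves(motion=[{"tx":0.1,"ty":-0.2,"tz":3,"turn":0,"jaw":0.4},{"tx":0.1,"ty":-0.2,"tz":6,"turn":0,"jaw":0.3},{"tx":0.1,"ty":-0.2,"tz":9,"turn":0,"jaw":0.2},{"tx":0.1,"ty":-0.2,"tz":9.9,"turn":0,"jaw":0},{"tx":0.1,"ty":-0.2,"tz":9.9,"turn":0,"jaw":-0.3}])

```text
time_s: 4.85
position: [0.5272, 0.1703, 0.0813]
tool_rot: [[0.999, 0.051, -0.01], [0.051, -0.999, 0.0], [-0.01, -0.001, -1.0]]
ft_force: [-1.2, 0.3, 0.0]
grip_width: 0.032
```

```bash
python3 -c "
from h import *
go(.5285,.1715,.0825)"
```

```text
t 4.85 pos [0.5272 0.1703 0.0813] yaw 2.93 F [-1.2  0.3  0. ] w 0.032
tx,ty,tz cm [ 0.13 -0.11 -0.12] turn -0.17
```

Request:
apply_moves(motion=[{"tx":0.1,"ty":-0.1,"tz":-0.1,"turn":-0.2,"jaw":-0.4},{"tx":0.1,"ty":-0.1,"tz":-0.1,"turn":-0.2,"jaw":-1},{"tx":0.1,"ty":-0.1,"tz":-0.1,"turn":-0.2,"jaw":-1},{"tx":0.1,"ty":-0.1,"tz":-0.1,"turn":-0.2,"jaw":-1},{"tx":0.1,"ty":-0.1,"tz":-0.1,"turn":-0.2,"jaw":-1}], squeeze=60)

```text
time_s: 5.27
position: [0.5292, 0.172, 0.084]
tool_rot: [[0.998, 0.055, -0.006], [0.055, -0.999, 0.002], [-0.006, -0.002, -1.0]]
ft_force: [1.2, 5.4, -2.1]
grip_width: 0.013
```

```bash
python3 -c "
from h import *
go(.5885,.1743,.082)"
```

```text
t 5.27 pos [0.5292 0.172  0.084 ] yaw 3.12 F [ 1.2  5.4 -2.1] w 0.013
tx,ty,tz cm [5.93 0.09 0.17] turn 0.02
```

Request:
apply_moves(motion=[{"tx":1.2,"ty":0,"tz":0,"turn":0,"jaw":-1},{"tx":2.4,"ty":0,"tz":0,"turn":0,"jaw":-1},{"tx":3.6,"ty":0,"tz":0,"turn":0,"jaw":-1},{"tx":4.8,"ty":0,"tz":0,"turn":0,"jaw":-1},{"tx":5.8,"ty":0,"tz":0,"turn":0,"jaw":-1}])

```text
time_s: 5.68
position: [0.5879, 0.1752, 0.0841]
tool_rot: [[0.999, 0.054, -0.006], [0.054, -0.999, 0.002], [-0.005, -0.002, -1.0]]
ft_force: [-0.1, 1.9, -8.4]
grip_width: 0.013
```

Request:
apply_moves(motion=[{"tx":0.1,"ty":0,"tz":0,"turn":0,"jaw":-1},{"tx":0.1,"ty":0,"tz":0,"turn":0,"jaw":-1},{"tx":0,"ty":0,"tz":0,"turn":0,"jaw":-0.3},{"tx":0,"ty":0,"tz":0,"turn":0,"jaw":0},{"tx":0,"ty":0,"tz":0,"turn":0,"jaw":0}])

```text
time_s: 6.1
position: [0.5881, 0.1751, 0.0854]
tool_rot: [[0.999, 0.054, -0.003], [0.054, -0.999, 0.002], [-0.003, -0.002, -1.0]]
ft_force: [0.8, -0.1, -0.9]
grip_width: 0.0428
```

Request:
apply_moves(motion=[{"tx":0,"ty":0,"tz":-2,"turn":0,"jaw":0},{"tx":0,"ty":0,"tz":-5,"turn":0,"jaw":0},{"tx":0,"ty":0,"tz":-8,"turn":0,"jaw":0},{"tx":0,"ty":0,"tz":-11,"turn":0,"jaw":0},{"tx":0,"ty":0,"tz":-13,"turn":0,"jaw":0}])

```text
time_s: 6.52
position: [0.5889, 0.1749, 0.2196]
tool_rot: [[0.999, 0.054, 0.002], [0.054, -0.999, 0.002], [0.002, -0.002, -1.0]]
ft_force: [0.0, -0.8, 0.3]
grip_width: 0.043
```

```bash
python3 chk.py c top wrist scene; python3 -c "
from h import *
go(.40,.15,.25)"
```

```text
top [162 215  12  25 260] [0.5882 0.1744] box frame [-0.11    0.1299]
top [349 248  32  31 771] [ 0.5429 -0.0885] box frame [-0.1695 -0.1302]
top [255 256  22  23 452] [0.536 0.042] box frame [-0.1694  0.0004]
wrist [273 187  18  44 757] [0.5887 0.1756] box frame [-0.1094  0.131 ]
wrist [ 419  263   41   33 1186] [0.5355 0.0439] box frame [-0.1697  0.0023]
scene [233 151  24  16 285] [ 0.5439 -0.0862] box frame [-0.1684 -0.128 ]
scene [305 168  22  16 242] [0.5361 0.0429] box frame [-0.1691  0.0014]
scene [377 208  16  18 194] [0.5894 0.1751] box frame [-0.1088  0.1305]
t 6.67 pos [0.5889 0.1748 0.2177] yaw 3.12 F [-0.5  0.  -1.4] w 0.0426
tx,ty,tz cm [-18.99   1.45  -3.27] turn 0.02
```

View pics/cscene.png

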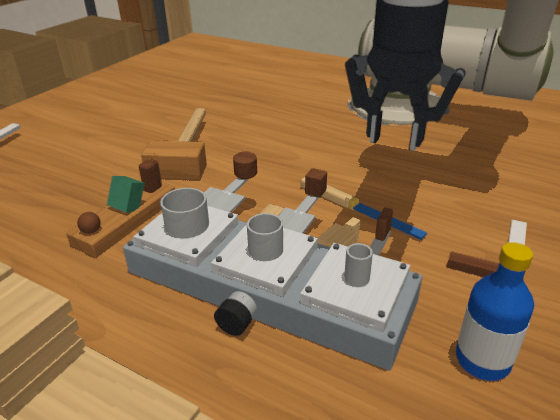

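The scene view shows the wide knob (245,163) out, the mid knob (316,180) still out, the narrow knob (385,222) home and the gripper clear above. I hand in.

```bash
python3 -c "
from h import *
print(close_job())"
```

```text
the job is handed in; nothing more can be done
None
```

The dust extraction is switched over: I pulled the wide gate's knob out to its stop, then pushed the narrow gate's knob home. I did not touch the middle gate. The job was handed in at about 6.7 s of the 40 s allowed.

The last checks used the top and scene cameras for all three knobs, and the wrist camera for narrow and mid. They agreed within about 1.5 mm. Knob x in the box frame, from the top camera:

| Gate | Knob x (mm) | Required (mm) |
|---|---|---|
| Wide | -169.5 | below -160 |
| Narrow | -110.0 | above -120 |
| Mid | -169.4 (same as before) | below -155 |

- **Order:** before I moved the narrow gate, the wide knob read -169.4 mm (wrist camera) and the narrow -170.4 mm (top camera).
- **Gripper:** it was open and well above everything, with its fingertips about 0.2 m above the bench.
- **Forces:** the wrist force readings at the end of each move stayed at about 15 N or less.

No check failed, and the hand-in reports no verdict.

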